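# Clamp a battery pack in the ratchet test fixture

### The job

Stand the battery pack upright in the test clamp, between the orange jaw and the black contact plate and in line with them, with its copper contacts facing the plate. Then pump the clamp's two squeeze grips until the jaw holds the pack firmly and has pushed the spring-loaded contact plate fully back against its stop; stop when the grips go stiff so that the pack is not crushed. Move the jaw only with the squeeze grips, let go at the end, and leave the tester, bottle and screwdriver alone.

Things in the scene. Friction and masses are not known exactly. Their poses are not given: they have to be found in the camera images.
- clamp: Ratchet clamp fixed to the bench. Origin: underside of its base, on its centre line; +x is the clamping direction (from the squeeze grips past the orange jaw to the black contact plate), z up. Blue-grey base plate 350 x 110 mm (x -190 to 160), 12 mm thick. Yellow post behind the plate: x 119 to 147, 100 mm high. Dark ratchet head under the grips: x -138 to -62, 47 mm wide, 68 mm high.
- cradle (a point): Middle of the pack's place: bare top of the blue-grey clamp base, 12 mm above the bench, on the centre line at clamp x = 55 mm, between jaw and plate. Axes as the clamp's. Nothing stands beside it at clamp +y or -y.
- plate: Contact plate: black, 60 mm wide (clamp y), 20 to 86 mm above the bench, 8 mm thick, two copper strips on its front. Origin at its middle, 4 mm behind its front face. It slides back along clamp +x on a spring: 4 N starts it, 10 N holds it fully back, 4 mm in, on a hard stop.
- plate_face (a point): Centre of the plate's front face (looks to clamp -x), 53 mm above the bench; at clamp x = 97 mm when not pressed, 101 mm when on its stop.
- jaw: Sliding jaw: orange block 60 mm wide (clamp y), 22 mm long, 18 to 82 mm above the bench, on a toothed steel bar; origin at bench height on the centre line, 1.5 mm behind its pressing face. Slides along clamp +x only. A 14 N friction brake holds it where it is left. A full squeeze moves it about 10 mm and it stays; teeth 5 mm, so the start of a squeeze may be idle.
- jaw_face (a point): Centre of the jaw's pressing face (looks to clamp +x), 53 mm above the bench; at clamp x = 2 to 23 mm at the start, so that the free gap to the plate is 74 to 95 mm.
- grips_mid (a point): Point midway between the two squeeze grips, 114.5 mm above the bench, fixed at clamp x = -100 mm. Grips: two orange round bars, 15 mm thick, 40 mm long, lying along clamp x, on upright levers hinged 50 mm above the bench, one on the clamp +y side, one on -y. Pinch both together from above, across clamp y. Both swing alike; springs reopen them.
- grip_left (a point): Centre of the +y grip bar. Over their outer sides the grips are 63 mm apart when released, 31 to 33 mm fully squeezed. Force on each: idle 2 to 4 N, moving the jaw 7 to 9 N, pressing pack and plate fully home 13 N. 15 to 25 N is right; at about 33 N the pack is crushed. Once all is home a fresh squeeze stops stiff at 45 mm or more.
- grip_right (a point): Centre of the -y grip bar, the mirror image of the +y one.
- lever_left (a joint): Angle of the +y squeeze lever, rad: 0 released, 0.24 fully squeezed (the other lever follows it).
- pack: Loose battery pack, 0.2 to 0.45 kg: light grey upright block with a yellow band near its top, 50 mm (its x) by 45 mm (its y) by 80 mm high, standing on the bench. Origin: centre of its underside. Its +x face bears two copper strips and must face the contact plate, pack x along clamp x. Grasp it from above across its y (45 mm).
- pack_contacts (a point): Centre of the pack's contact face: 25 mm out along pack +x, 41 mm above its underside. Two small copper tabs on the pack's top lie along this same edge and show from above where it faces.
- tester: Bystander: yellow handheld tester with dark top, lying flat, 100 x 170 x 42 mm; origin at the centre of its underside.
- cleaner: Bystander: blue bottle with white cap, 44 mm across, 140 mm high; origin at the centre of its underside.
- driver: Bystander: screwdriver with red handle, lying on the bench along its x.
Things that resemble listed ones, but are neither listed nor needed, are in the scene too. Several things look just like the pack: the one meant starts nearest to the robot's base.

How it is judged:
By the outcome, as a careful person would: the job done as asked, in the order asked, and still so for the second after the job is handed in, with the robot touching nothing.
It also fails if it takes over 72 s, if anything falls off the work surface, if the arm or the gripper's body presses on something with over 40 N, if the wrist force passes 120 N, or if a joint passes its speed limit or range.

### The arm

A 7-joint arm with a two-finger parallel gripper is mounted at the origin on the work surface. World frame = base frame: x ahead of the robot, y to its left, z up, the work surface at z = 0. Lengths are in m, angles in rad, forces in N, time in s.
With the tool pointing down it reaches from about 0.425 to 0.875 m from the base axis. Payload 4.7 kg.
Tool frame: the origin (TCP) lies on the centre line of the jaws, within the pads' length; the fingertips stand ahead of it and the grasp point (between the pads) lies 2 mm behind it (nose_length is the z of the fingertips in the tool frame, in m); z points along the fingers, y is the line along which they close (so a half turn about z gives the same grasp; the last joint's range is limited). The gripper opens to 87 mm and grips with 3 to 60 N. Pads are 19 mm wide; open, the fingers measure 117 mm over their backs; the gripper's body (75 mm by 190 mm) begins 51 mm behind the grasp point.
Start: joints at [1.155, 0.321, -0.07, 1.45, 0.023, 1.371, -0.057], TCP at [0.271, -0.591, 0.211] pointing down, gripper open.
Joint ranges: [-2.86, 2.86], [-0.3, 2.09], [-1.38, 1.24], [0.06, 2.45], [-1.56, 4.7], [0.09, 2.05], [-2.69, 2.69]. Speed limits (rad/s): [2.57, 2.57, 3.14, 3.14, 3.14, 3.14, 3.14].

### API

Orientations are given as a rotation vector (axis times angle).
In Python, from bench import * gives the robot as it stands.
- The arm moves only by the tool send_rows, never from a script. Its arguments are lists of equal length, an entry for each row: "xyz": the shift along the tool's x, y, z in mm, a list of three; "dr": the turn, a rotation vector about the tool's x, y, z in rad, a list of three. A call has exactly 10 rows; each row is the pose to reach, as a shift and turn from the pose commanded when the call began, along the tool's axes at that moment; what a row does not reach only later rows make up. A row lasts 1/12 s, in which the tool goes at most 41.7 mm and 7.16 degrees, less where a joint would pass 70% of its speed; a pose out of reach is approached as far as the arm can. A call with a gripper value outside its range is refused whole. "jaw" is the finger opening in mm, from 0 to 87, set as the call begins (left out, the last holds). The fingers move at their own pace and stop on an object; "grip_force" is the grip in N (left out, the last holds). Time passes only in rows, so rows that repeat a pose let the fingers close, or fill a call up. It gives the time, the measured TCP pose, the force, the opening and the grip force at its end, in the units of the state.
- get_state(): the state, without advancing time (a new reading comes with each control period).
- get_image(name): name is "side" or "top"; returns the picture (400x640x3 uint8, red, green, blue); there is no depth.
- calibration(name): a dict with "vfov" (degrees; the focal length in pixels is half the picture's height over the tangent of half this angle, whatever the lens; pixels are square), "cx", "cy" (the principal point, pixels), "rvec" (rotation vector, rad) and "tvec" (3), from world to camera coordinates, as OpenCV has them. Camera axes: x right, y down, z forward; pixel columns grow to the right and rows downward; lengths in m; the calibration is good to about 2 mm. A picture is of the moment at which its call begins. calibration takes no time and is no camera call.
- close_job(): hands the job in; it is judged then, once.
The state is a dict: "time": time; "joint_positions": joint angles; "qd": joint speeds; "joint_torque": joint torques, N m; "position": TCP position; "tool_rot": TCP orientation; "ft_force": force on the tool from outside, world axes, zero at the start; "torque": the same for the moment, N m; "grip_width": opening from 0.0 (shut) to 1.0 (fully open); "grip_force": force on a finger pad.
Only numpy, scipy, OpenCV 4.12 (cv2) and the standard library are available. Lean on these libraries where they do the work, as an engineer would, in place of code of your own. Each camera call takes 0.05 s, during which the arm holds its last target. There are 200 camera calls.

## Working session

There is one attempt and no reset: what is moved stays moved. The work goes in short steps, Python scripts to look and compute and a tool call to move; the robot and the scene stay as the last step left them, time stands still between calls to the robot, and variables do not carry over. Pictures are saved under pics/ and viewed, at most 10 in all, crops included, and the job is handed in when it is done.

Besides the shell and the picture viewer there is one more tool, called after ">>>" by a JSON object that holds its "api" and its "payload". send_rows: Moves the arm, as the interface text tells. Its arguments: {"type":"object","properties":{"xyz":{"type":"array"},"dr":{"type":"array"},"jaw":{"type":"number"},"grip_force":{"type":"number"}},"required":["xyz","dr"]}

```bash
mkdir -p pics; python3 - <<'E'
from bench import *
import cv2
s=get_state(); print(s)
for n in("side","top"):
    im=get_image(n); cv2.imwrite(f"pics/{n}0.png",cv2.cvtColor(im,cv2.COLOR_RGB2BGR)); print(n,calibration(n))
E
```

```text
{'time': 0.0, 'joint_positions': array([ 1.15511147,  0.32183655, -0.07008484,  1.4516471 ,  0.02260983,
        1.37080325, -0.05689517]), 'qd': array([ 0.00083063, -0.00107912, -0.00084068, -0.00110344, -0.00122384,
        0.00096217,  0.000227  ]), 'joint_torque': array([ 6.74703233e-05, -4.91295612e+01, -4.03809054e-01, -3.12534857e+01,
       -6.38373778e-02,  4.36448108e-02,  1.86507564e-04]), 'position': array([ 0.27055295, -0.59039332,  0.20946675]), 'tool_rot': array([-3.06752616e+00, -6.69585182e-01,  8.01284495e-04]), 'ft_force': array([ 0.21583706, -0.35703616,  0.216897  ]), 'torque': array([-0.02103868, -0.00167684, -0.0050588 ]), 'grip_force': 0.0, 'grip_width': 1.000356925259986}
side {'vfov': 42.005105623403246, 'cx': 320.2380427542886, 'cy': 189.35627722069898, 'rvec': array([ 1.00948435, -2.20983145,  1.2745507 ]), 'tvec': array([0.44725385, 0.28474038, 0.88397523])}
top {'vfov': 46.06060275889382, 'cx': 318.4797769814446, 'cy': 194.2376916354919, 'rvec': array([ 2.13620951, -2.14171527,  0.21623844]), 'tvec': array([0.0356217 , 0.62849877, 1.10766492])}
```

View pics/side0.png

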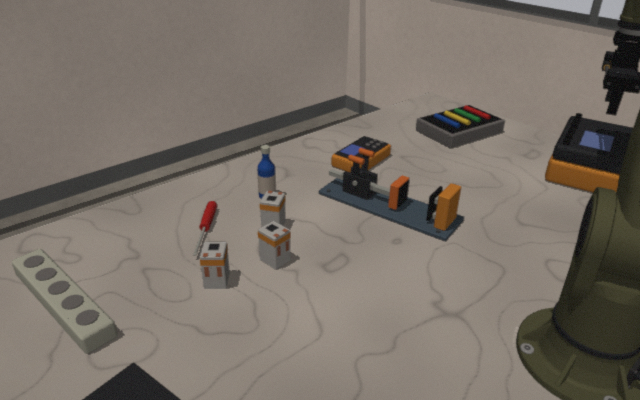

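View pics/top0.png

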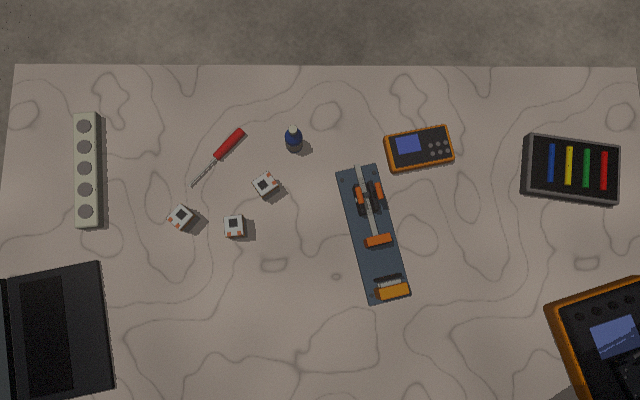

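The side view shows three look-alike packs at about (215,268), (274,245) and (272,210), and the clamp at (390,200). In the top view the packs are at (181,217), (234,226) and (266,185), and the clamp runs from (357,165) to (393,300). I'll enlarge both areas.

```bash
cat > h.py <<'E'
import numpy as np, cv2
from bench import *
from scipy.optimize import least_squares
C={n:calibration(n) for n in("side","top")}
def cam(n):
    c=C[n]; f=200/np.tan(np.radians(c["vfov"]/2)); return np.array([[f,0,c["cx"]],[0,f,c["cy"]],[0,0,1]]),np.array(c["rvec"]),np.array(c["tvec"])
def proj(n,P):
    K,r,t=cam(n); return cv2.projectPoints(np.atleast_2d(np.array(P,float)),r,t,K,None)[0][:,0]
def onplane(n,uv,z):
    K,r,t=cam(n); R=cv2.Rodrigues(r)[0]; d=R.T@np.linalg.solve(K,[*uv,1]); o=-R.T@t; return o+d*(z-o[2])/d[2]
def tri(a,b):
    P=[cam(n)[0]@np.c_[cv2.Rodrigues(cam(n)[1])[0],cam(n)[2]] for n in("side","top")]
    X=cv2.triangulatePoints(*P,np.array(a,float),np.array(b,float))[:,0]; return X[:3]/X[3]
def crop(im,x0,x1,y0,y1,k):
    return cv2.resize(cv2.cvtColor(im[y0:y1,x0:x1],cv2.COLOR_RGB2BGR),None,fx=k,fy=k,interpolation=cv2.INTER_CUBIC)
E
python3 - <<'E'
from h import *
t=cv2.cvtColor(cv2.imread("pics/top0.png"),4);s=cv2.cvtColor(cv2.imread("pics/side0.png"),4)
cv2.imwrite("pics/tp.png",crop(t,160,290,160,245,6)); cv2.imwrite("pics/tc.png",cv2.rotate(crop(t,330,420,155,310,5),1)) if 0 else cv2.imwrite("pics/tc.png",crop(t,325,425,158,308,4))
cv2.imwrite("pics/sc.png",crop(s,195,475,145,295,2.8) if 0 else cv2.resize(cv2.cvtColor(s[145:295,195:475],4),None,fx=2.85,fy=2.85,interpolation=2))
for uv in((181,217),(234,226),(266,185)): print(uv,onplane("top",uv,.08))
print(onplane("top",(357,165),.012),onplane("top",(393,300),.012))
E
```

```text
(181, 217) [0.56925229 0.36251994 0.08      ]
(234, 226) [0.54746412 0.23614975 0.08      ]
(266, 185) [0.64700119 0.16163731 0.08      ]
[ 0.71365924 -0.06763474  0.012     ] [ 0.37027467 -0.15038541  0.012     ]
```

View pics/tp.png

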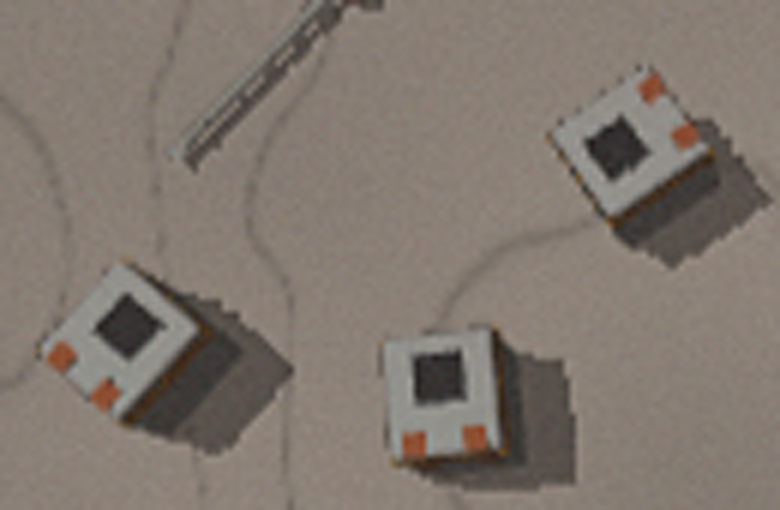

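View pics/tc.png

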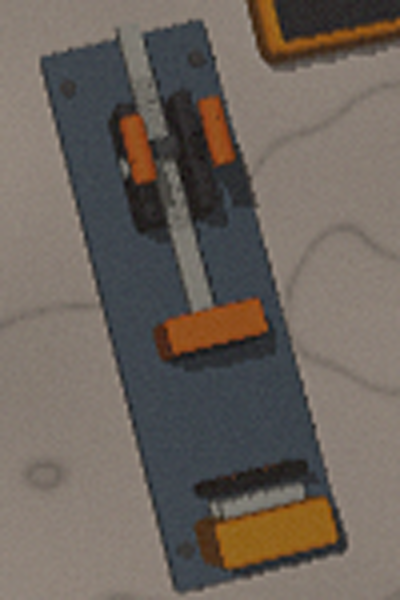

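View pics/sc.png

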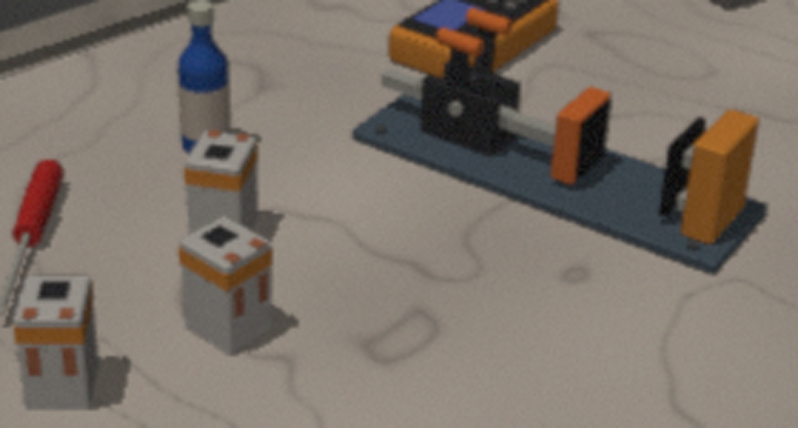

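The nearest pack is the middle one, at top view (234,226) and r of about 0.60. Its tabs are on the robot side, and the clamp's +x also points to the robot side. I'll fit the poses of the pack and clamp from the corners read in both views.

```bash
cat > fit.py <<'E'
from h import *
T=lambda X,Y,k=4,x0=325,y0=158:((X+.5)/k-.5+x0,(Y+.5)/k-.5+y0)
tp=lambda X,Y:T(X,Y,6,160,160)
sc=lambda X,Y:T(X,Y,2.85,195,145)
def fit(obs,p0):
    # obs: (cam,uv,local xyz); p: x,y,yaw,dz
    def P(p,l): c,s=np.cos(p[2]),np.sin(p[2]); return [p[0]+c*l[0]-s*l[1],p[1]+s*l[0]+c*l[1],p[3]+l[2]]
    f=lambda p:np.concatenate([proj(n,P(p,l))[0]-uv for n,uv,l in obs])
    r=least_squares(f,p0,x_scale=[.01,.01,.1,.01],loss="soft_l1"); return r.x,f(r.x).reshape(-1,2)
if __name__=="__main__":
    np.set_printoptions(precision=4,suppress=True)
    a,b=.025,.0225
    o=[("top",tp(395,463),(a,-b,.08)),("top",tp(507,452),(a,b,.08)),("top",tp(382,343),(-a,-b,.08)),("top",tp(493,326),(-a,b,.08)),
     ("side",sc(232,267),(a,-b,.08)),("side",sc(270,244),(a,b,.08)),("side",sc(181,251),(-a,-b,.08)),("side",sc(224,217),(-a,b,.08)),("side",sc(235,353),(a,-b,0))]
    p,r=fit(o,[.547,.236,3.1,0]);print("pack",p,np.degrees(p[2]));print(r)
    o=[("top",T(40,57),(-.19,-.055,.012)),("top",T(203,20),(-.19,.055,.012)),("top",T(345,550),(.16,.055,.012)),("top",T(178,590),(.16,-.055,.012)),
     ("side",sc(353,132),(-.19,-.055,.012)),("side",sc(715,266),(.16,-.055,.012)),("side",sc(766,206),(.16,.055,.012)),
     ("top",T(137,148),(-.1,-.024,.1145)),("top",T(217,130),(-.1,.024,.1145)),("side",sc(459,41),(-.1,-.024,.1145)),("side",sc(488,20),(-.1,.024,.1145))]
    p,r=fit(o,[.54,-.11,-2.9,0]);print("clamp",p,np.degrees(p[2]));print(r)
    c,s=np.cos(p[2]),np.sin(p[2]);R=np.array([[c,s],[-s,c]])
    L=lambda X:(*(R@(X[:2]-p[:2])),X[2])
    print("grips tri",L(tri(sc(459,41),T(137,148))),L(tri(sc(488,20),T(217,130))))
    for X,Y,z,n in((170,357,.082,"jawf"),(270,332,.082,"jawf"),(165,327,.082,"jawb"),(265,300,.082,"jawb"),(197,487,.086,"pl"),(305,462,.086,"pl"),(215,533,.1,"post119"),(333,500,.1,"post119"),(222,570,.1,"post147"),(340,545,.1,"post147")):
        print(n,np.array(L(onplane("top",T(X,Y),z))))
    print("cradle",p[:2]+R.T@[.055,0],"grips",p[:2]+R.T@[-.1,0])
E
python3 fit.py
```

```text
pack [ 0.5491  0.2377  3.2976 -0.0038] 188.93744974447213
[[ 0.1461  0.5492]
 [ 0.3074 -0.6017]
 [-0.3192 -0.0651]
 [-0.1285 -0.1515]
 [-0.3257  1.1716]
 [ 1.6854 -0.6073]
 [-0.2348 -2.7259]
 [ 0.1314 -0.1364]
 [-0.328   2.5972]]
clamp [ 0.5252 -0.1066 -2.9095 -0.0029] -166.70278501417624
[[ 0.0115 -0.5619]
 [ 0.0826 -0.7292]
 [ 0.394  -0.1608]
 [-0.5069  0.532 ]
 [-1.0346 -0.7903]
 [-0.1265  0.1547]
 [ 0.8293 -0.6582]
 [ 0.1838  0.2349]
 [-0.1823  0.125 ]
 [ 0.1545  0.7271]
 [ 0.2203  1.0147]]
grips tri (np.float64(-0.10027215496654872), np.float64(-0.024570585388332997), np.float64(0.11377029995938145)) (np.float64(-0.10021120155788134), np.float64(0.023731457754485822), np.float64(0.11443845442033039))
jawf [ 0.0215 -0.0322  0.082 ]
jawf [0.0211 0.0297 0.082 ]
jawb [ 0.0036 -0.0306  0.082 ]
jawb [0.002  0.0317 0.082 ]
pl [ 0.0986 -0.0364  0.086 ]
pl [0.0995 0.029  0.086 ]
post119 [ 0.1257 -0.0349  0.1   ]
post119 [0.1237 0.0363 0.1   ]
post147 [ 0.1467 -0.0363  0.1   ]
post147 [0.1492 0.0335 0.1   ]
cradle [ 0.4717 -0.1193] grips [ 0.6225 -0.0836]
```

The fits check out: the grips triangulate to 114 mm high at clamp x = -100 mm, and the base sits within 3 mm. The jaw face is at about x = 21 mm. Next I'll plan the approach.

```bash
cat > plan.py <<'E'
import sys; from h import *
from scipy.spatial.transform import Rotation as Ro
np.set_printoptions(precision=4,suppress=True)
def Rd(h): c,s=np.cos(h),np.sin(h); return np.array([[c,s,0],[s,-c,0],[0,0,-1.]])
def plan(wps,cur=None):
    # wps: (x,y,z,heading deg) of the TCP; prints shift in tool axes (mm) and turn (rad) for each in sequence
    s=get_state(); p,R=np.array(s["position"]),Ro.from_rotvec(s["tool_rot"]).as_matrix()
    print("t",s["time"],"at",p,"head",np.degrees(np.arctan2(R[1,0],R[0,0])),"tilt",R[:,2],"F",s["ft_force"],"w",s["grip_width"]*87,s["grip_force"])
    for w in wps:
        Rt=Rd(np.radians(w[3])); print(w,"shift",R.T@(np.array(w[:3])-p)*1e3,"turn",Ro.from_matrix(R.T@Rt).as_rotvec())
        p,R=np.array(w[:3]),Rt
E
python3 - <<'E'
import bench; print([ (k,getattr(bench,k)) for k in dir(bench) if "nose" in k.lower()])
from plan import *
from fit import *
a,b=.025,.0225
o=[("top",tp(395,463),(a,-b,.08)),("top",tp(507,452),(a,b,.08)),("top",tp(382,343),(-a,-b,.08)),("top",tp(493,326),(-a,b,.08))]
K=least_squares
def f(p):
    c,s=np.cos(p[2]),np.sin(p[2]); return np.concatenate([proj("top",[p[0]+c*l[0]-s*l[1],p[1]+s*l[0]+c*l[1],.08])[0]-uv for n,uv,l in o])
r=K(f,[.549,.238,3.2]); print(r.x,np.degrees(r.x[2]),r.fun)
plan([(.5,-.3,.215,7),(.55,.07,.215,7),(.549,.238,.17,7)])
E
```

```text
[('nose_length', 0.017)]
[0.5486 0.2371 3.2719] 187.46381503668198 [-0.1807  0.453   0.1026 -0.2258 -0.1146 -0.3062  0.1944  0.0729]
t 0.1 at [ 0.2706 -0.5904  0.2096] head 24.628094489818917 tilt [-0.0008  0.0015 -1.    ] F [ 0.1033 -0.7249  0.0611] w 86.8991034919403 0.0
(0.5, -0.3, 0.215, 7) shift [ 329.5983 -168.4202   -5.1954] turn [-0.0017  0.0004  0.3077]
(0.55, 0.07, 0.215, 7) shift [  94.719  -361.1486    0.    ] turn [0. 0. 0.]
(0.549, 0.238, 0.17, 7) shift [  19.4815 -166.8696   45.    ] turn [0. 0. 0.]
```

>>> {"api": "send_rows", "payload": {"xyz": [[33, -17, 0], [66, -34, -1], [99, -51, -1], [132, -67, -2], [165, -84, -3], [198, -101, -3], [231, -118, -4], [264, -135, -5], [297, -152, -5], [330, -168, -5]], "dr": [[0, 0, 0.03], [0, 0, 0.06], [0, 0, 0.09], [0, 0, 0.12], [0, 0, 0.15], [0, 0, 0.18], [0, 0, 0.21], [0, 0, 0.24], [0, 0, 0.27], [0, 0, 0.3]], "jaw": 87, "grip_force": 20}}

```text
time: 0.93
position: [0.5014, -0.2989, 0.2153]
tool_rot: [-3.135, -0.202, 0.001]
ft_force: [0.1, -0.0, -0.6]
grip_width: 1.001
grip_force: 0.0
```

>>> {"api": "send_rows", "payload": {"xyz": [[10, -36, 0], [19, -72, 0], [28, -108, 0], [38, -144, 0], [47, -180, 0], [57, -217, 0], [66, -253, 0], [76, -289, 0], [85, -325, 0], [95, -361, 0]], "dr": [[0, 0, 0], [0, 0, 0], [0, 0, 0], [0, 0, 0], [0, 0, 0], [0, 0, 0], [0, 0, 0], [0, 0, 0], [0, 0, 0], [0, 0, 0]]}}

```text
time: 1.77
position: [0.5478, 0.0712, 0.2153]
tool_rot: [3.135, 0.203, -0.001]
ft_force: [0.4, 0.0, -0.1]
grip_width: 1.001
grip_force: 0.0
```

>>> {"api": "send_rows", "payload": {"xyz": [[3, -24, 0], [6, -48, 0], [9, -72, 0], [12, -96, 0], [15, -120, 5], [17, -140, 10], [19, -160, 15], [19, -167, 20], [19, -167, 25], [19, -167, 25]], "dr": [[0, 0, 0], [0, 0, 0], [0, 0, 0], [0, 0, 0], [0, 0, 0], [0, 0, 0], [0, 0, 0], [0, 0, 0], [0, 0, 0], [0, 0, 0]]}}

```text
time: 2.6
position: [0.5448, 0.2365, 0.1889]
tool_rot: [3.133, 0.204, -0.004]
ft_force: [0.2, -0.2, -0.6]
grip_width: 1.0
grip_force: 0.0
```

```bash
python3 -c "
from plan import *
plan([(.5486,.2375,.13,7.5),(.5486,.2375,.05,7.5)])"
```

```text
t 2.6 at [0.5448 0.2365 0.1889] head 7.450347571409742 tilt [-0.0024 -0.0018 -1.    ] F [ 0.1895 -0.2283 -0.5781] w 87.02036249774095 0.0
(0.5486, 0.2375, 0.13, 7.5) shift [ 4.0256 -0.6361 58.8938] turn [ 0.0015  0.0026 -0.0009]
(0.5486, 0.2375, 0.05, 7.5) shift [ 0.  0. 80.] turn [0. 0. 0.]
```

>>> {"api": "send_rows", "payload": {"xyz": [[1, 0, 15], [2, 0, 30], [3, -1, 46], [4, -1, 62], [4, -1, 78], [4, -1, 94], [4, -1, 110], [4, -1, 124], [4, -1, 134], [4, -1, 139]], "dr": [[0, 0, 0], [0, 0, 0], [0, 0, 0], [0, 0, 0], [0, 0, 0], [0, 0, 0], [0, 0, 0], [0, 0, 0], [0, 0, 0], [0, 0, 0]]}}

```text
time: 3.43
position: [0.549, 0.2374, 0.05]
tool_rot: [3.134, 0.201, -0.003]
ft_force: [0.0, -1.0, 0.6]
grip_width: 1.002
grip_force: 0.0
```

```bash
python3 -c "
from plan import *
plan([(.5486,.2375,.05,7.5)])
i=get_image('top');s=get_image('side')
cv2.imwrite('pics/g1.png',np.vstack([crop(i,180,310,170,245,4),crop(s,200,330,150,275,4)[:,:520][:340]]))
"
```

```text
t 3.4333 at [0.549  0.2374 0.05  ] head 7.345785212963157 tilt [-0.0017 -0.0015 -1.    ] F [ 0.0122 -0.9744  0.6111] w 87.15700183737714 0.0
(0.5486, 0.2375, 0.05, 7.5) shift [-0.3978 -0.1629 -0.0416] turn [ 0.0012  0.0019 -0.0027]
```

View pics/g1.png

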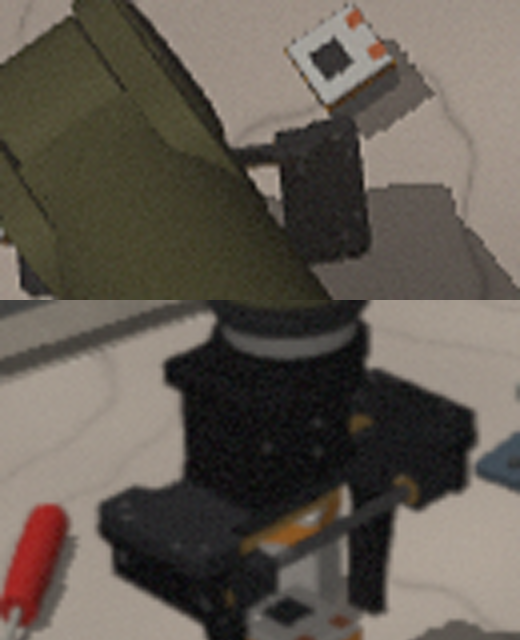

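The gripper straddles the pack: its white and yellow top shows between the fingers at crop (300,530), and nothing is touched. I'll close on it.

>>> {"api": "send_rows", "payload": {"xyz": [[0, 0, 0], [0, 0, 0], [0, 0, 0], [0, 0, 0], [0, 0, 0], [0, 0, 0], [0, 0, 0], [0, 0, 0], [0, 0, 0], [0, 0, 0]], "dr": [[0, 0, 0], [0, 0, 0], [0, 0, 0], [0, 0, 0], [0, 0, 0], [0, 0, 0], [0, 0, 0], [0, 0, 0], [0, 0, 0], [0, 0, 0]], "jaw": 35, "grip_force": 20}}

```text
time: 4.37
position: [0.5494, 0.2391, 0.0516]
tool_rot: [3.135, 0.204, 0.0]
ft_force: [-0.2, -0.4, 0.5]
grip_width: 0.514
grip_force: 19.9
```

```bash
cat > cl.py <<'E'
from plan import *
c0=np.array([.5252,-.1066]); yaw=-2.9095
def cw(x,y=0): return c0+np.array([np.cos(yaw)*x-np.sin(yaw)*y,np.sin(yaw)*x+np.cos(yaw)*y])
E
python3 -c "
from cl import *
c=cw(.060); print(c)
plan([(.549,.2374,.21,7.4),(c[0]+.03,c[1]+.1,.21,13.3),(*c,.21,13.3),(*c,.065,13.3)])"
```

```text
[ 0.4668 -0.1204]
t 4.3667 at [0.5494 0.2391 0.0516] head 7.437161902357154 tilt [ 0.0001 -0.0002 -1.    ] F [-0.237  -0.3729  0.5057] w 44.73825653410832 19.930924773216248
(0.549, 0.2374, 0.21, 7.4) shift [  -0.5858    1.6503 -158.4063] turn [ 0.0002 -0.      0.0006]
(np.float64(0.4968087688740882), np.float64(-0.020400874160731566), 0.21, 13.3) shift [-84.9602 248.9317   0.    ] turn [ 0.     0.    -0.103]
(np.float64(0.4668087688740882), np.float64(-0.12040087416073157), 0.21, 13.3) shift [-52.2003  90.4164   0.    ] turn [0. 0. 0.]
(np.float64(0.4668087688740882), np.float64(-0.12040087416073157), 0.065, 13.3) shift [  0.   0. 145.] turn [0. 0. 0.]
```

The pack is held at a width of 44.7 mm. Lifting and carrying it now.

>>> {"api": "send_rows", "payload": {"xyz": [[0, 0, -8], [0, 0, -22], [0, 0, -40], [0, 0, -58], [0, 0, -76], [0, 0, -94], [0, 0, -112], [0, 0, -130], [0, 0, -146], [0, 1, -158]], "dr": [[0, 0, 0], [0, 0, 0], [0, 0, 0], [0, 0, 0], [0, 0, 0], [0, 0, 0], [0, 0, 0], [0, 0, 0], [0, 0, 0], [0, 0, 0]]}}

```text
time: 5.2
position: [0.5495, 0.2387, 0.2119]
tool_rot: [-3.134, -0.205, -0.003]
ft_force: [0.5, -0.1, -4.0]
grip_width: 0.516
grip_force: 19.9
```

>>> {"api": "send_rows", "payload": {"xyz": [[-4, 12, 0], [-12, 36, 0], [-21, 62, 0], [-30, 88, 0], [-40, 116, 0], [-50, 145, 0], [-60, 174, 0], [-69, 203, 0], [-78, 228, 0], [-85, 249, 0]], "dr": [[0, 0, -0.01], [0, 0, -0.02], [0, 0, -0.03], [0, 0, -0.04], [0, 0, -0.05], [0, 0, -0.06], [0, 0, -0.07], [0, 0, -0.08], [0, 0, -0.09], [0, 0, -0.103]]}}

```text
time: 6.03
position: [0.4964, -0.0222, 0.2099]
tool_rot: [3.12, 0.363, -0.001]
ft_force: [0.2, -0.4, -4.6]
grip_width: 0.515
grip_force: 19.9
```

>>> {"api": "send_rows", "payload": {"xyz": [[-7, 12, 0], [-14, 24, 0], [-21, 36, 0], [-28, 48, 0], [-35, 60, 0], [-42, 72, 0], [-48, 82, 0], [-51, 88, 0], [-52, 90, 0], [-52, 90, 0]], "dr": [[0, 0, 0], [0, 0, 0], [0, 0, 0], [0, 0, 0], [0, 0, 0], [0, 0, 0], [0, 0, 0], [0, 0, 0], [0, 0, 0], [0, 0, 0]]}}

```text
time: 6.87
position: [0.4675, -0.1195, 0.2096]
tool_rot: [-3.12, -0.364, -0.0]
ft_force: [0.0, -0.1, -5.2]
grip_width: 0.517
grip_force: 19.9
```

```bash
python3 -c "
from cl import *
c=cw(.060)
plan([(*c,.11,13.3),(*c,.064,13.3)])
i=get_image('top');s=get_image('side')
cv2.imwrite('pics/c1.png',np.hstack([crop(i,325,425,158,308,4),crop(s,320,480,100,250,4)[:,:400*1][:600] if 0 else cv2.resize(crop(s,370,470,100,250,4),(400,600))]))
"
```

```text
t 6.8667 at [ 0.4675 -0.1195  0.2096] head 13.302751905642708 tilt [ 0.0001  0.0001 -1.    ] F [ 0.0025 -0.0617 -5.1556] w 44.99355016760087 19.93719220161438
(np.float64(0.4668087688740882), np.float64(-0.12040087416073157), 0.11, 13.3) shift [-0.9115  0.7419 99.6148] turn [-0.0001 -0.0001  0.    ]
(np.float64(0.4668087688740882), np.float64(-0.12040087416073157), 0.064, 13.3) shift [ 0.  0. 46.] turn [0. 0. 0.]
```

View pics/c1.png

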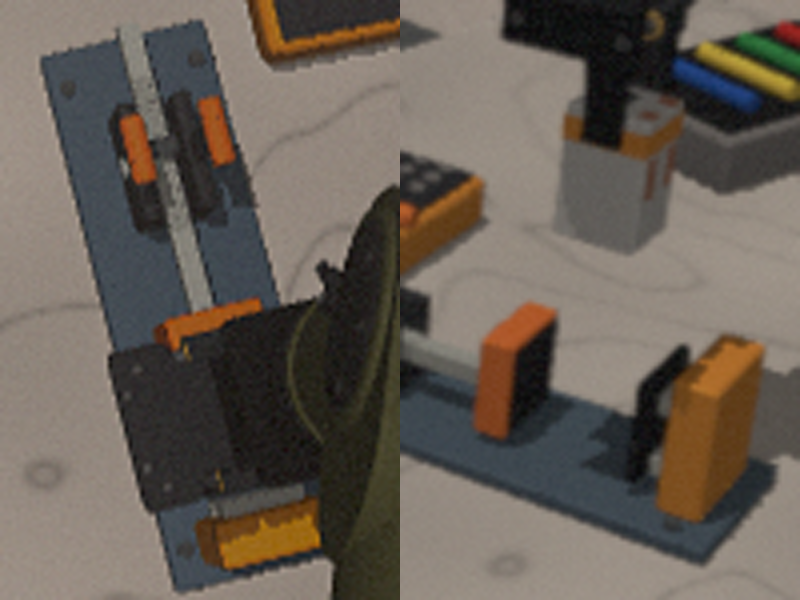

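The pack hangs upright, turned as needed: the copper contacts at side crop (650,180) face the plate side, and the gripper sits between jaw (210,325) and plate (260,480). I'll verify the pack's place from its lower corners.

```bash
python3 -c "
from cl import *
p=np.array([.4672,-.1198])
y=-2.9095;c,s=np.cos(y),np.sin(y)
for l in((.025,-.0225),(.025,.0225),(-.025,-.0225)):
  for z in (.159,.239): print(l,z,proj('side',[p[0]+c*l[0]-s*l[1],p[1]+s*l[0]+c*l[1],z])[0])
f=lambda X,Y:((X-400+.5)/4-.5+370,(Y+.5)/4-.5+100)
print(f(628,254),f(667,216),f(555,228),f(625,157),f(684,122))"
```

```text
(0.025, -0.0225) 0.159 [428.6404 163.6403]
(0.025, -0.0225) 0.239 [433.2418 130.1335]
(0.025, 0.0225) 0.159 [437.2156 156.2424]
(0.025, 0.0225) 0.239 [441.9942 123.4124]
(-0.025, -0.0225) 0.159 [408.1596 157.3956]
(-0.025, -0.0225) 0.239 [411.9241 124.3936]
(426.625, 163.125) (436.375, 153.625) (408.375, 156.625) (425.875, 138.875) (440.625, 130.125)
```

>>> {"api": "send_rows", "payload": {"xyz": [[0, 0, 8], [0, 0, 24], [-1, 1, 42], [-1, 1, 60], [-1, 1, 76], [-1, 1, 90], [-1, 1, 104], [-1, 1, 116], [-1, 1, 126], [-1, 1, 132]], "dr": [[0, 0, 0], [0, 0, 0], [0, 0, 0], [0, 0, 0], [0, 0, 0], [0, 0, 0], [0, 0, 0], [0, 0, 0], [0, 0, 0], [0, 0, 0]]}}

```text
time: 7.8
position: [0.4661, -0.1197, 0.0759]
tool_rot: [-3.119, -0.366, 0.003]
ft_force: [0.4, -0.1, -4.1]
grip_width: 0.515
grip_force: 19.9
```

```bash
python3 -c "
from cl import *
c=cw(.060)
plan([(*c,.0645,13.3)])
i=get_image('top');s=get_image('side')
cv2.imwrite('pics/c2.png',crop(s,340,490,150,250,5))
"
```

```text
t 7.8 at [ 0.4661 -0.1197  0.0759] head 13.400283407378307 tilt [-0.0019  0.0008 -1.    ] F [ 0.4381 -0.1394 -4.0946] w 44.774228882849656 19.937155544757843
(np.float64(0.4668087688740882), np.float64(-0.12040087416073157), 0.0645, 13.3) shift [ 0.5276  0.8858 11.4275] turn [-0.0013  0.0017  0.0017]
```

View pics/c2.png

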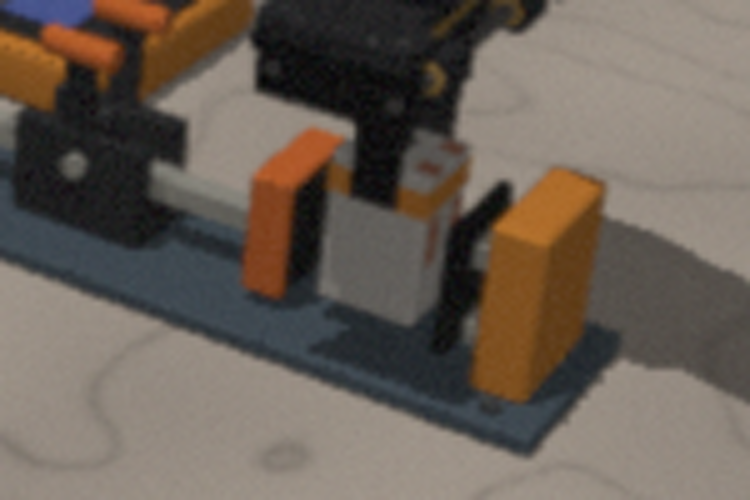

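The pack (crop 390,240) is between jaw (275,230) and plate (465,270), clear of both and still about 11 mm above the base. I'll lower the last bit.

>>> {"api": "send_rows", "payload": {"xyz": [[0, 0, 2], [0, 0, 4], [0, 0, 6], [0, 0, 8], [0, 1, 9], [0, 1, 10], [0, 1, 10], [0, 1, 10], [0, 1, 10], [0, 1, 10]], "dr": [[0, 0, 0], [0, 0, 0], [0, 0, 0], [0, 0, 0], [0, 0, 0], [0, 0, 0], [0, 0, 0], [0, 0, 0], [0, 0, 0], [0, 0, 0]]}}

```text
time: 8.73
position: [0.4672, -0.1215, 0.0676]
tool_rot: [3.12, 0.365, 0.0]
ft_force: [-0.4, 0.1, -4.6]
grip_width: 0.513
grip_force: 19.9
```

>>> {"api": "send_rows", "payload": {"xyz": [[0, 0, 0.5], [0, 0, 1], [0, 0, 1.5], [0, 0, 2], [0, 0, 2], [0, 0, 2], [0, 0, 2], [0, 0, 2], [0, 0, 2], [0, 0, 2]], "dr": [[0, 0, 0], [0, 0, 0], [0, 0, 0], [0, 0, 0], [0, 0, 0], [0, 0, 0], [0, 0, 0], [0, 0, 0], [0, 0, 0], [0, 0, 0]]}}

```text
time: 9.57
position: [0.4671, -0.1215, 0.0656]
tool_rot: [3.12, 0.365, -0.0]
ft_force: [-0.6, -0.3, -4.1]
grip_width: 0.514
grip_force: 19.9
```

>>> {"api": "send_rows", "payload": {"xyz": [[0, 0, 0.5], [0, 0, 1], [0, 0, 1.5], [0, 0, 2], [0, 0, 2], [0, 0, 2], [0, 0, 2], [0, 0, 2], [0, 0, 2], [0, 0, 2]], "dr": [[0, 0, 0], [0, 0, 0], [0, 0, 0], [0, 0, 0], [0, 0, 0], [0, 0, 0], [0, 0, 0], [0, 0, 0], [0, 0, 0], [0, 0, 0]]}}

```text
time: 10.4
position: [0.4671, -0.1215, 0.0636]
tool_rot: [3.12, 0.365, 0.0]
ft_force: [-1.4, 0.3, -3.6]
grip_width: 0.515
grip_force: 19.9
```

>>> {"api": "send_rows", "payload": {"xyz": [[0, 0, 0.5], [0, 0, 1], [0, 0, 1], [0, 0, 1], [0, 0, 1], [0, 0, 1], [0, 0, 1], [0, 0, 1], [0, 0, 1], [0, 0, 1]], "dr": [[0, 0, 0], [0, 0, 0], [0, 0, 0], [0, 0, 0], [0, 0, 0], [0, 0, 0], [0, 0, 0], [0, 0, 0], [0, 0, 0], [0, 0, 0]]}}

```text
time: 11.23
position: [0.4672, -0.1215, 0.0635]
tool_rot: [3.12, 0.365, -0.0]
ft_force: [-3.4, 0.3, 5.4]
grip_width: 0.518
grip_force: 19.9
```

The pack has touched the base (force went from -4 to +5 N). Releasing and rising.

>>> {"api": "send_rows", "payload": {"xyz": [[0, 0, -0.5], [0, 0, -0.5], [0, 0, -0.5], [0, 0, -0.5], [0, 0, -0.5], [0, 0, -0.5], [0, 0, -0.5], [0, 0, -0.5], [0, 0, -0.5], [0, 0, -0.5]], "dr": [[0, 0, 0], [0, 0, 0], [0, 0, 0], [0, 0, 0], [0, 0, 0], [0, 0, 0], [0, 0, 0], [0, 0, 0], [0, 0, 0], [0, 0, 0]], "jaw": 75}}

```text
time: 12.07
position: [0.467, -0.1215, 0.063]
tool_rot: [3.12, 0.365, -0.0]
ft_force: [-0.0, 0.9, 0.3]
grip_width: 0.863
grip_force: 0.0
```

>>> {"api": "send_rows", "payload": {"xyz": [[0, 0, -6], [0, 0, -18], [0, 0, -34], [0, 0, -52], [0, 0, -70], [0, 0, -88], [0, 0, -106], [0, 0, -122], [0, 0, -134], [0, 0, -140]], "dr": [[0, 0, 0], [0, 0, 0], [0, 0, 0], [0, 0, 0], [0, 0, 0], [0, 0, 0], [0, 0, 0], [0, 0, 0], [0, 0, 0], [0, 0, 0]], "jaw": 87}}

```text
time: 12.9
position: [0.4679, -0.1217, 0.2052]
tool_rot: [3.119, 0.365, 0.004]
ft_force: [-0.2, 0.1, 0.3]
grip_width: 1.0
grip_force: 0.0
```

```bash
python3 -c "
from cl import *
g=cw(-.100); print(g)
plan([(*g,.205,13.3),(*g,.1125,13.3)])
s=get_image('side')
cv2.imwrite('pics/c3.png',crop(s,340,490,150,250,5))
"
```

```text
[ 0.6225 -0.0836]
t 12.9 at [ 0.4679 -0.1217  0.2052] head 13.341526662421387 tilt [ 0.0027 -0.0011 -1.    ] F [-0.1554  0.0553  0.262 ] w 86.98303807437067 0.0
(np.float64(0.6225187185431864), np.float64(-0.08359854306544738), 0.205, 13.3) shift [159.198   -1.3651   0.542 ] turn [ 0.0017 -0.0024  0.0007]
(np.float64(0.6225187185431864), np.float64(-0.08359854306544738), 0.1125, 13.3) shift [ 0.   0.  92.5] turn [0. 0. 0.]
```

View pics/c3.png

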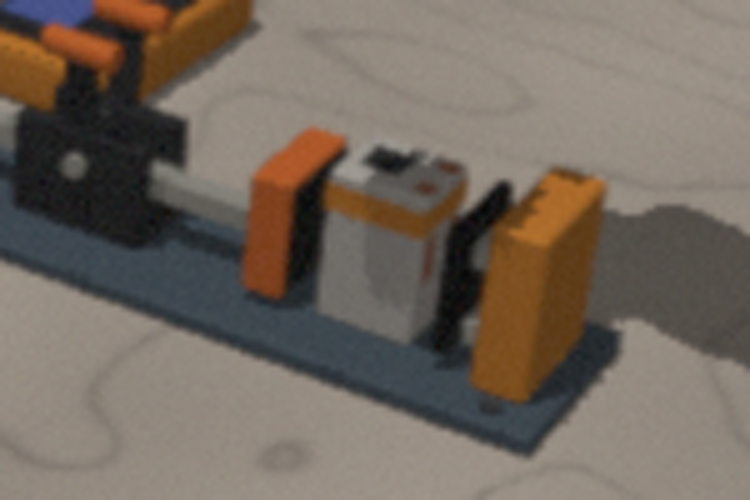

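The pack stands upright on the base (crop 395,240), square between jaw and plate. Moving on to the grips.

>>> {"api": "send_rows", "payload": {"xyz": [[10, 0, 0], [28, 0, 0], [48, 0, 0], [68, 0, 0], [88, -1, 0], [108, -1, 0], [128, -1, 0], [145, -1, 0], [155, -1, 0], [159, -1, 0]], "dr": [[0, 0, 0], [0, 0, 0], [0, 0, 0], [0, 0, 0], [0, 0, 0], [0, 0, 0], [0, 0, 0], [0, 0, 0], [0, 0, 0], [0, 0, 0]], "jaw": 87}}

```text
time: 13.78
position: [0.6224, -0.0826, 0.2011]
tool_rot: [-3.118, -0.367, 0.003]
ft_force: [-1.1, -0.5, 1.4]
grip_width: 0.999
grip_force: 0.0
```

>>> {"api": "send_rows", "payload": {"xyz": [[0, 0, 6], [0, 0, 16], [0, 0, 28], [0, 0, 40], [0, 0, 52], [0, 0, 64], [0, 0, 76], [0, 0, 85], [0, 0, 91], [0, 0, 93]], "dr": [[0, 0, 0], [0, 0, 0], [0, 0, 0], [0, 0, 0], [0, 0, 0], [0, 0, 0], [0, 0, 0], [0, 0, 0], [0, 0, 0], [0, 0, 0]]}}

```text
time: 14.62
position: [0.6208, -0.0838, 0.1085]
tool_rot: [-3.12, -0.365, 0.003]
ft_force: [1.3, 0.7, -0.5]
grip_width: 1.003
grip_force: 0.0
```

```bash
python3 -c "
from cl import *
plan([(*cw(-.1),.1125,13.3)])"
```

```text
t 14.6167 at [ 0.6208 -0.0838  0.1085] head 13.339986162671869 tilt [-0.0019  0.0003 -1.    ] F [ 1.3413  0.7288 -0.5009] w 87.24626417129276 0.0
(np.float64(0.6225187185431864), np.float64(-0.08359854306544738), 0.1125, 13.3) shift [ 1.681   0.1822 -3.9695] turn [-0.0007  0.0018  0.0007]
```

>>> {"api": "send_rows", "payload": {"xyz": [[1, 0, -3], [1, 0, -3], [1, 0, -3], [1, 0, -3], [1, 0, -3], [1, 0, -3], [1, 0, -3], [1, 0, -3], [1, 0, -3], [1, 0, -3]], "dr": [[0, 0, 0], [0, 0, 0], [0, 0, 0], [0, 0, 0], [0, 0, 0], [0, 0, 0], [0, 0, 0], [0, 0, 0], [0, 0, 0], [0, 0, 0]], "jaw": 26, "grip_force": 18}}

```text
time: 15.45
position: [0.6225, -0.0836, 0.113]
tool_rot: [3.12, 0.365, -0.0]
ft_force: [-1.1, -0.2, -0.0]
grip_width: 0.347
grip_force: 0.0
```

>>> {"api": "send_rows", "payload": {"xyz": [[0, 0, 0], [0, 0, 0], [0, 0, 0], [0, 0, 0], [0, 0, 0], [0, 0, 0], [0, 0, 0], [0, 0, 0], [0, 0, 0], [0, 0, 0]], "dr": [[0, 0, 0], [0, 0, 0], [0, 0, 0], [0, 0, 0], [0, 0, 0], [0, 0, 0], [0, 0, 0], [0, 0, 0], [0, 0, 0], [0, 0, 0]]}}

```text
time: 16.28
position: [0.6225, -0.0836, 0.113]
tool_rot: [3.12, 0.365, -0.0]
ft_force: [-0.8, -0.1, 0.4]
grip_width: 0.301
grip_force: 0.0
```

```bash
python3 -c "
from cl import *
plan([(*cw(-.1),.1125,13.3)])
s=get_image('side')
cv2.imwrite('pics/c4.png',crop(s,320,480,130,250,5))
"
```

```text
t 16.2833 at [ 0.6225 -0.0836  0.113 ] head 13.337666920179553 tilt [-0.     -0.0001 -1.    ] F [-0.8415 -0.1376  0.3944] w 26.208845491907482 0.0
(np.float64(0.6225187185431864), np.float64(-0.08359854306544738), 0.1125, 13.3) shift [ 0.0124 -0.0423  0.514 ] turn [0.0001 0.     0.0007]
```

View pics/c4.png

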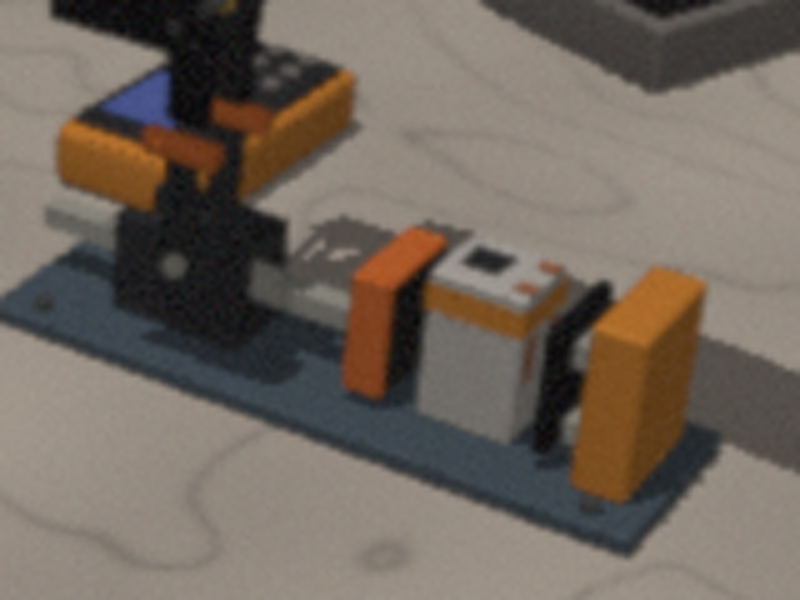

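The grips, at side px (357,160) and (369,153), haven't moved. The fingers shut to 26 mm with zero force, so they missed the bars. I'll check where the fingertips really are.

```bash
python3 -c "
from cl import *
s=get_image('side');t=get_image('top')
a=crop(s,335,385,120,180,10)
def mk(im,n,x0,y0,k):
  for y in(-.024,.024):
    for x in(-.12,-.08):
      u=proj(n,[*cw(x,y),.1145])[0]; cv2.circle(im,tuple(int((u[i]-(x0,y0)[i]+.5)*k) for i in(0,1)),3,(0,255,0),1)
  for y in(-.013,.013):
   for z,c in((.096,(255,0,255)),(.113,(255,255,0)),(.164,(255,255,255))):
    u=proj(n,[*cw(-.1,y),z])[0]; cv2.circle(im,tuple(int((u[i]-(x0,y0)[i]+.5)*k) for i in(0,1)),4,c,2)
mk(a,'side',335,120,10)
b=crop(t,340,400,155,225,6); 
cv2.imwrite('pics/c5.png',a)
p=np.array(get_state()['position']);print(p,get_state()['joint_positions'])
"
```

```text
[ 0.6225 -0.0836  0.113 ] [ 0.4312  0.3687 -0.4217  1.6169  0.1597  1.1903 -1.3629]
```

View pics/c5.png

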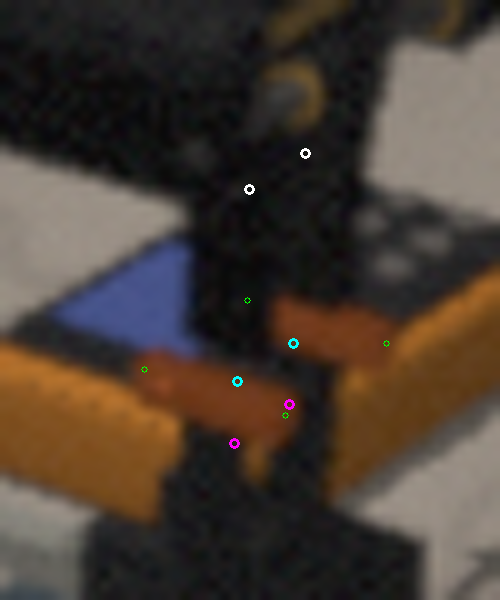

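The fingertips end just above the bars: about 125 mm by the picture, against the 96 mm the pose implies. The real tips are therefore nearly 30 mm higher than assumed, and the pack was held nearer its top for the same reason. I'll open and go down about 25 mm, watching the force. I've also viewed 11 pictures, one over the limit of 10, so I'll view no more and work from numbers.

>>> {"api": "send_rows", "payload": {"xyz": [[0, 0, 0], [0, 0, 0], [0, 0, 0], [0, 0, 0], [0, 0, 0], [0, 0, 0], [0, 0, 0], [0, 0, 0], [0, 0, 0], [0, 0, 0]], "dr": [[0, 0, 0], [0, 0, 0], [0, 0, 0], [0, 0, 0], [0, 0, 0], [0, 0, 0], [0, 0, 0], [0, 0, 0], [0, 0, 0], [0, 0, 0]], "jaw": 87}}

```text
time: 17.27
position: [0.6225, -0.0836, 0.113]
tool_rot: [3.12, 0.365, 0.0]
ft_force: [-0.5, -0.7, 0.0]
grip_width: 0.955
grip_force: 0.0
```

>>> {"api": "send_rows", "payload": {"xyz": [[0, 0, 1], [0, 0, 3], [0, 0, 5], [0, 0, 8], [0, 0, 11], [0, 0, 14], [0, 0, 17], [0, 0, 20], [0, 0, 20], [0, 0, 20]], "dr": [[0, 0, 0], [0, 0, 0], [0, 0, 0], [0, 0, 0], [0, 0, 0], [0, 0, 0], [0, 0, 0], [0, 0, 0], [0, 0, 0], [0, 0, 0]]}}

```text
time: 18.1
position: [0.6224, -0.0836, 0.0927]
tool_rot: [-3.12, -0.365, 0.001]
ft_force: [0.0, 0.6, 0.2]
grip_width: 0.998
grip_force: 0.0
```

>>> {"api": "send_rows", "payload": {"xyz": [[0, 0, 1], [0, 0, 3], [0, 0, 5], [0, 0, 6], [0, 0, 6], [0, 0, 6], [0, 0, 6], [0, 0, 6], [0, 0, 6], [0, 0, 6]], "dr": [[0, 0, 0], [0, 0, 0], [0, 0, 0], [0, 0, 0], [0, 0, 0], [0, 0, 0], [0, 0, 0], [0, 0, 0], [0, 0, 0], [0, 0, 0]]}}

```text
time: 18.93
position: [0.6226, -0.0837, 0.0871]
tool_rot: [3.12, 0.365, 0.0]
ft_force: [-0.1, 1.1, -0.3]
grip_width: 1.001
grip_force: 0.0
```

>>> {"api": "send_rows", "payload": {"xyz": [[0, 0, 0], [0, 0, 0], [0, 0, 0], [0, 0, 0], [0, 0, 0], [0, 0, 0], [0, 0, 0], [0, 0, 0], [0, 0, 0], [0, 0, 0]], "dr": [[0, 0, 0], [0, 0, 0], [0, 0, 0], [0, 0, 0], [0, 0, 0], [0, 0, 0], [0, 0, 0], [0, 0, 0], [0, 0, 0], [0, 0, 0]], "jaw": 26, "grip_force": 18}}

```text
time: 19.77
position: [0.6224, -0.0828, 0.0886]
tool_rot: [-3.12, -0.366, 0.0]
ft_force: [-3.1, 1.0, 8.5]
grip_width: 0.345
grip_force: 18.3
```

Now it grips properly: 30 mm at 18 N is a full squeeze. I'll keep pumping.

>>> {"api": "send_rows", "payload": {"xyz": [[0, 0, 0], [0, 0, 0], [0, 0, 0], [0, 0, 0], [0, 0, 0], [0, 0, 0], [0, 0, 0], [0, 0, 0], [0, 0, 0], [0, 0, 0]], "dr": [[0, 0, 0], [0, 0, 0], [0, 0, 0], [0, 0, 0], [0, 0, 0], [0, 0, 0], [0, 0, 0], [0, 0, 0], [0, 0, 0], [0, 0, 0]], "jaw": 80}}

```text
time: 20.6
position: [0.6225, -0.0842, 0.087]
tool_rot: [3.12, 0.364, -0.0]
ft_force: [0.2, -0.2, 0.1]
grip_width: 0.908
grip_force: 0.0
```

```bash
cat > jw.py <<'E'
from cl import *
# jaw orange centroid shift and pack band shift in side view, vs start picture
def m(im,x0,x1,y0,y1):
    h=cv2.cvtColor(im[y0:y1,x0:x1],cv2.COLOR_RGB2HSV); k=(h[...,0]<14)&(h[...,1]>150)&(h[...,2]>70); y,x=np.nonzero(k); return len(x),x0+x.min(),x0+np.median(x),y0+np.median(y)
s=get_image('side'); s0=cv2.cvtColor(cv2.imread('pics/side0.png'),4)
print("start",m(s0,380,415,172,212),"now",m(s,380,408 if 0 else 425,172,214))
print("1cm jaw", proj('side',[*cw(.02,-.03),.05])[0],proj('side',[*cw(.03,-.03),.05])[0])
st=get_state();print(st['time'],st['grip_width']*87,st['ft_force'],st['position'])
E
python3 jw.py
```

```text
start (287, np.int64(389), np.float64(395.0), np.float64(190.0)) now (283, np.int64(393), np.float64(399.0), np.float64(193.0))
1cm jaw [396.5423 198.1577] [400.3331 199.4917]
20.65 79.62565688402667 [-0.8939  0.5346  0.5847] [ 0.6225 -0.0841  0.087 ]
```

The jaw advanced about 10 mm (4 px, and 1 cm is about 3.9 px). Second squeeze.

>>> {"api": "send_rows", "payload": {"xyz": [[0, 0, 0], [0, 0, 0], [0, 0, 0], [0, 0, 0], [0, 0, 0], [0, 0, 0], [0, 0, 0], [0, 0, 0], [0, 0, 0], [0, 0, 0]], "dr": [[0, 0, 0], [0, 0, 0], [0, 0, 0], [0, 0, 0], [0, 0, 0], [0, 0, 0], [0, 0, 0], [0, 0, 0], [0, 0, 0], [0, 0, 0]], "jaw": 26, "grip_force": 18}}

```text
time: 21.48
position: [0.6224, -0.0828, 0.0886]
tool_rot: [-3.12, -0.366, 0.0]
ft_force: [-4.2, 2.1, 7.5]
grip_width: 0.35
grip_force: 18.0
```

>>> {"api": "send_rows", "payload": {"xyz": [[0, 0, 0], [0, 0, 0], [0, 0, 0], [0, 0, 0], [0, 0, 0], [0, 0, 0], [0, 0, 0], [0, 0, 0], [0, 0, 0], [0, 0, 0]], "dr": [[0, 0, 0], [0, 0, 0], [0, 0, 0], [0, 0, 0], [0, 0, 0], [0, 0, 0], [0, 0, 0], [0, 0, 0], [0, 0, 0], [0, 0, 0]], "jaw": 80}}

```text
time: 22.32
position: [0.6225, -0.0842, 0.087]
tool_rot: [3.12, 0.364, -0.0]
ft_force: [-0.7, -0.0, -0.2]
grip_width: 0.909
grip_force: 0.0
```

```bash
python3 jw.py
```

```text
start (287, np.int64(389), np.float64(395.0), np.float64(190.0)) now (275, np.int64(397), np.float64(403.0), np.float64(195.0))
1cm jaw [396.5423 198.1577] [400.3331 199.4917]
22.3667 79.3349729652225 [ 0.172  -0.6096  0.6637] [ 0.6225 -0.0841  0.087 ]
```

>>> {"api": "send_rows", "payload": {"xyz": [[0, 0, 0], [0, 0, 0], [0, 0, 0], [0, 0, 0], [0, 0, 0], [0, 0, 0], [0, 0, 0], [0, 0, 0], [0, 0, 0], [0, 0, 0]], "dr": [[0, 0, 0], [0, 0, 0], [0, 0, 0], [0, 0, 0], [0, 0, 0], [0, 0, 0], [0, 0, 0], [0, 0, 0], [0, 0, 0], [0, 0, 0]], "jaw": 26, "grip_force": 18}}

```text
time: 23.2
position: [0.6225, -0.0828, 0.0886]
tool_rot: [-3.12, -0.366, -0.0]
ft_force: [-4.1, 1.6, 8.8]
grip_width: 0.35
grip_force: 18.0
```

>>> {"api": "send_rows", "payload": {"xyz": [[0, 0, 0], [0, 0, 0], [0, 0, 0], [0, 0, 0], [0, 0, 0], [0, 0, 0], [0, 0, 0], [0, 0, 0], [0, 0, 0], [0, 0, 0]], "dr": [[0, 0, 0], [0, 0, 0], [0, 0, 0], [0, 0, 0], [0, 0, 0], [0, 0, 0], [0, 0, 0], [0, 0, 0], [0, 0, 0], [0, 0, 0]], "jaw": 80}}

```text
time: 24.03
position: [0.6225, -0.0842, 0.087]
tool_rot: [3.12, 0.364, -0.0]
ft_force: [0.2, 1.0, -0.4]
grip_width: 0.91
grip_force: 0.0
```

```bash
python3 jw.py
```

```text
start (287, np.int64(389), np.float64(395.0), np.float64(190.0)) now (285, np.int64(400), np.float64(406.0), np.float64(196.0))
1cm jaw [396.5423 198.1577] [400.3331 199.4917]
24.0833 79.37517929196281 [ 0.169   0.9038 -0.6025] [ 0.6225 -0.084   0.087 ]
```

>>> {"api": "send_rows", "payload": {"xyz": [[0, 0, 0], [0, 0, 0], [0, 0, 0], [0, 0, 0], [0, 0, 0], [0, 0, 0], [0, 0, 0], [0, 0, 0], [0, 0, 0], [0, 0, 0]], "dr": [[0, 0, 0], [0, 0, 0], [0, 0, 0], [0, 0, 0], [0, 0, 0], [0, 0, 0], [0, 0, 0], [0, 0, 0], [0, 0, 0], [0, 0, 0]], "jaw": 26, "grip_force": 18}}

```text
time: 24.92
position: [0.6225, -0.0828, 0.0877]
tool_rot: [-3.12, -0.366, 0.0]
ft_force: [-2.8, 2.3, 4.7]
grip_width: 0.613
grip_force: 18.0
```

The grips went stiff at 53 mm under 18 N. I'll confirm with one fresh squeeze at 20 N.

>>> {"api": "send_rows", "payload": {"xyz": [[0, 0, 0], [0, 0, 0], [0, 0, 0], [0, 0, 0], [0, 0, 0], [0, 0, 0], [0, 0, 0], [0, 0, 0], [0, 0, 0], [0, 0, 0]], "dr": [[0, 0, 0], [0, 0, 0], [0, 0, 0], [0, 0, 0], [0, 0, 0], [0, 0, 0], [0, 0, 0], [0, 0, 0], [0, 0, 0], [0, 0, 0]], "jaw": 80}}

```text
time: 25.75
position: [0.6225, -0.0837, 0.087]
tool_rot: [3.12, 0.365, 0.0]
ft_force: [0.7, 0.1, -0.7]
grip_width: 0.918
grip_force: 0.0
```

>>> {"api": "send_rows", "payload": {"xyz": [[0, 0, 0], [0, 0, 0], [0, 0, 0], [0, 0, 0], [0, 0, 0], [0, 0, 0], [0, 0, 0], [0, 0, 0], [0, 0, 0], [0, 0, 0]], "dr": [[0, 0, 0], [0, 0, 0], [0, 0, 0], [0, 0, 0], [0, 0, 0], [0, 0, 0], [0, 0, 0], [0, 0, 0], [0, 0, 0], [0, 0, 0]], "jaw": 26, "grip_force": 20}}

```text
time: 26.58
position: [0.6224, -0.0828, 0.0877]
tool_rot: [-3.12, -0.366, 0.0]
ft_force: [-3.1, 2.3, 5.1]
grip_width: 0.603
grip_force: 20.0
```

>>> {"api": "send_rows", "payload": {"xyz": [[0, 0, 0], [0, 0, 0], [0, 0, 0], [0, 0, 0], [0, 0, 0], [0, 0, 0], [0, 0, 0], [0, 0, 0], [0, 0, 0], [0, 0, 0]], "dr": [[0, 0, 0], [0, 0, 0], [0, 0, 0], [0, 0, 0], [0, 0, 0], [0, 0, 0], [0, 0, 0], [0, 0, 0], [0, 0, 0], [0, 0, 0]], "jaw": 87}}

```text
time: 27.42
position: [0.6225, -0.0837, 0.087]
tool_rot: [3.12, 0.365, 0.0]
ft_force: [0.1, -0.1, 0.1]
grip_width: 0.999
grip_force: 0.0
```

>>> {"api": "send_rows", "payload": {"xyz": [[0, 0, -3], [0, 0, -10], [0, 0, -22], [0, 0, -36], [0, 0, -50], [0, 0, -64], [0, 0, -78], [0, 0, -90], [0, 0, -100], [0, 0, -100]], "dr": [[0, 0, 0], [0, 0, 0], [0, 0, 0], [0, 0, 0], [0, 0, 0], [0, 0, 0], [0, 0, 0], [0, 0, 0], [0, 0, 0], [0, 0, 0]]}}

```text
time: 28.25
position: [0.6241, -0.0837, 0.1904]
tool_rot: [3.119, 0.365, 0.007]
ft_force: [0.4, -0.4, 2.0]
grip_width: 0.999
grip_force: 0.0
```

```bash
python3 jw.py; python3 - <<'E'
from cl import *
s=get_image('side');t=get_image('top')
# pack's pale top face in the top view, on the z=.092 plane, in clamp coordinates
h=cv2.cvtColor(t,cv2.COLOR_RGB2HSV); c=proj('top',[*cw(.076),.092])[0]; x0,y0=(c-22).astype(int)
k=((h[...,1]<45)&(h[...,2]>150)).astype(np.uint8)[y0:y0+44,x0:x0+44]
n,l,st,ce=cv2.connectedComponentsWithStats(k); i=1+st[1:,4].argmax(); y,x=np.nonzero(l==i)
q=np.array([onplane('top',(u+x0,v+y0),.092)[:2]-c0 for u,v in zip(x,y)],float)
R=np.array([[np.cos(yaw),np.sin(yaw)],[-np.sin(yaw),np.cos(yaw)]]); L=q@R.T*1e3
print("n",len(L),"min",np.percentile(L,1,0),"max",np.percentile(L,99,0),cv2.minAreaRect(L.astype(np.float32)))
E
```

```text
start (287, np.int64(389), np.float64(395.0), np.float64(190.0)) now (277, np.int64(400), np.float64(406.0), np.float64(196.0))
1cm jaw [396.5423 198.1577] [400.3331 199.4917]
28.3 86.86079603582928 [ 0.5055  0.3058 -0.3383] [ 0.6234 -0.0836  0.1887]
n 152 min [ 54.5571 -19.3484] max [98.6402 12.5183] ((75.89505767822266, -4.775779724121094), (32.1828498840332, 45.632080078125), 84.39574432373047)
```

A fresh squeeze stopped stiff at 52 mm under 20 N, so everything is home. The pack's front edge measures about 99-101 mm along the clamp. One last numeric check of its sideways alignment, with the arm drawn away.

>>> {"api": "send_rows", "payload": {"xyz": [[10, 0, -5], [25, 0, -10], [40, 0, -20], [55, 0, -30], [70, 0, -40], [85, 0, -50], [100, 0, -60], [110, 0, -60], [115, 0, -60], [115, 0, -60]], "dr": [[0, 0, 0], [0, 0, 0], [0, 0, 0], [0, 0, 0], [0, 0, 0], [0, 0, 0], [0, 0, 0], [0, 0, 0], [0, 0, 0], [0, 0, 0]]}}

```text
time: 29.23
position: [0.7344, -0.0564, 0.2449]
tool_rot: [-3.119, -0.366, 0.004]
ft_force: [-0.5, -0.5, -0.0]
grip_width: 1.002
grip_force: 0.0
```

```bash
python3 - <<'E'
from cl import *
t=get_image('top').astype(np.float32)
ys=np.arange(-34,35,4); print("y   ",ys)
for x in(55,62,70,78,86,94,98,103):
    uv=np.array([proj('top',[*cw(x/1e3,y/1e3),.092])[0] for y in ys],np.float32)
    v=cv2.remap(t,uv[None,:,0],uv[None,:,1],1)[0]; print(x,v.min(1).astype(int))   # pale = high in all colours
print(get_state()['ft_force'])
E
```

```text
y    [-34 -30 -26 -22 -18 -14 -10  -6  -2   2   6  10  14  18  22  26  30  34]
55 [ 56  52  55  48 157 153 157 154 155 152 152 154  96  31  37  32  36  37]
62 [ 72  68  66  43 156 156 151  65  73  58  66  79  32  31  30  37  38  34]
70 [ 71  70  65  40 155 154 158  45  44  43  46  44  32  26  33  35  34  34]
78 [ 70  72  68  32 155 153 159  54  44  47  53  35  30  31  32  38  36  38]
86 [ 71  71  65  38 153 155 154 153 152 153 157  66  30  32  38  38  38  39]
94 [ 70  68  74  40 155  82  58  76 154 152 149  36  32  36  35  42  37  35]
98 [ 67  62  63  38 157  85  53  85 158 152 158  23  31  34  37  34  40  40]
103 [25 28 32 26 37 25 36 32 47 28 25 26 34 38 37 37 41 41]
[0.0797 0.3638 0.8441]
```

The pack's near side edge holds at y = -20 mm along its whole length, so it is square and within about 3 mm of the centre line. The tabs are at the plate end. Handing in.

```bash
python3 -c "
from bench import *
print(close_job())"
```

```text
the job is handed in; nothing more can be done
None
```

The pack stands upright in the clamp with its contacts to the plate, clamped until the grips went stiff (52 mm at 20 N), then let go and handed in; it sits about 2–4 mm off the clamp's centre line, and I viewed 11 pictures where 10 were allowed.

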